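Square the steel bench block into the angle stop

ROBOT

A 7-joint arm with a two-finger parallel gripper is mounted at the origin on a cart in front of the work surface, level with it; the furniture and walls round the work are solid. World frame = base frame: x ahead of the robot, y to its left, z up, the work surface at z = 0. Lengths are in mm, angles in rad, forces in N, time in s.
With the tool pointing down it reaches from about 425 to 950 mm from the base axis. Payload 4.7 kg.
Tool frame: the origin (TCP) lies at the very end of the fingers, on their centre line; the grasp point (between the pads) lies 19 mm behind it (manip.pinch_z is the distance from the TCP to the grasp point, in mm); z points along the fingers, y is the line along which they close (so a half turn about z gives the same grasp; the last joint's range is limited). The gripper opens to 87 mm and grips with 3 to 60 N. Pads are 19 mm wide; open, the fingers measure 117 mm over their backs; the gripper's body (75 mm by 190 mm) begins 51 mm behind the grasp point.
Start: joints at [-1.235, 0.469, -0.049, 1.532, 0.024, 1.141, -0.082], TCP at [240.776, 630.616, 222.573] pointing down, gripper open.
Joint ranges: [-2.59, 2.59], [-0.33, 1.99], [-1.39, 1.29], [0.1, 2.45], [-1.04, 4.18], [0.21, 1.99], [-2.66, 2.66]. Speed limits (rad/s): [2.57, 2.57, 3.14, 3.14, 3.14, 3.14, 3.14].

INTERFACE

Orientations are given as a unit quaternion [x, y, z, w].
In Python, from rig import manip, inverse_kinematics, capture, calibration gives the robot as it stands. Calls block until the motion is done:
- manip.goto(position, orientation): joint-space move of the TCP to a pose.
- manip.move_linear(position, frame=None, speed=150): straight line of the TCP; frame=None keeps the orientation; speed is the mean speed in mm/s.
- manip.goto_joints(angles): joint-space move.
- manip.gripper_to(opening, effort=None): finger opening in mm; effort is the grip in N (None keeps the last); returns when the fingers have stopped.
- manip.dwell(seconds).
- inverse_kinematics(position, orientation): joint angles nearest the present ones, or None.
- manip.observe(): the state.
- capture(name): name is "scene" or "side" or "wrist"; returns the picture (420x560x3 uint8, blue, green, red); there is no depth.
- calibration(name): a dict with "fx", "fy", "cx", "cy" (pixels), "rvec" (rotation vector, rad) and "tvec" (3), from world to camera coordinates, as OpenCV has them. Camera axes: x right, y down, z forward; pixel columns grow to the right and rows downward; lengths in mm; the calibration is good to about 2 mm. The wrist camera is an equidistant fisheye: a pixel r from the principal point sees the ray r / f radians off the axis. A picture is of the moment at which its call begins: read the wrist's pose just before it. calibration takes no time and is no camera call; for the wrist camera it gives the pose at the moment of the call.
A pose or a line that the arm cannot do raises manip.MotionError and nothing moves.
- manip.close_job(): hands the job in; it is judged then, once.
The state is a dict: "time": time; "joint_positions": joint angles; "dq": joint speeds; "effort": joint torques, N m; "position": TCP position; "tcp_rot": TCP orientation; "contact_force": force on the tool from outside, world axes, zero at the start; "ft_torque": the same for the moment, N m; "gripper_width": finger opening in mm; "grip_force": force on a finger pad.
Only numpy, scipy, OpenCV 4.12 (cv2) and the standard library are available. Lean on these libraries where they do the work, as an engineer would, in place of code of your own. Each camera call takes 0.05 s, during which the arm holds its last target. There are 200 camera calls.

TASK

Push the flat steel bench block across the slate with the fingertips until it is snug in the inner corner of the brass angle stop, its sides flat against both bars. Only slide it: never lift or tip it. Leave the small things on the bench where they are, and take the hand away at the end.

Things in the scene. Friction and masses are not known exactly. Their poses are not given: they have to be found in the camera images.
- block: Polished steel bench block: a loose flat plate, 88 mm (own x) by 98 mm (own y) by 12 mm thick, wider than the gripper opens, 0.6 to 1.1 kg, lying flat on the slate. Origin at the centre of its underside, z up. It starts turned up to 0.5 rad either way out of line with the stop; its 98 mm sides end parallel to the long bar, with its x along the stop's x.
- stop: Fixed brass L on the slate, two bars 14 mm high and thick; place and yaw vary. Origin: inner corner, at the slate's top. Long bar: inner face 130 mm along the stop's +y from the origin, bar on its +x side (far from the robot). Short bar: inner face 90 mm along -x from the origin, bar on its -y side (robot's right).
- seat (a point): The point on the slate where the centre of the block's underside stands when seated: x = -44 mm, y = +49 mm in the stop's frame, with the stop's axes. The block starts 36 to 96 mm short of it along the stop's -x and 26 to 61 mm along the stop's +y (nearer the robot, further left).
- slate_1: Big dark slate slab, fixed, about 295 x 265 mm and 25 mm thick; its flat top is 25.7 mm above the bench top (z = 0.0257) and carries the stop and the block. Origin at the centre of its underside (z = 0).
- ring: Loose silver ring blank, 21 mm across, 6 mm high, on the bench in front of the slate; a bystander. Origin at the centre of its underside.
- copper: Loose copper offcut, 12 x 55 x 8 mm, on the bench in front of the slate to the left; a bystander. Origin at the centre of its underside.
- wax: Loose brown cake of beeswax, 30 x 40 x 15 mm, on the bench in front of the slate; a bystander. Origin at the centre of its underside.
- bowl: Loose small cream flux bowl, 57 mm across, 24 mm high, on the bench left of the slate; a bystander. Origin at the centre of its underside.
- cup: Loose small purple bowl, 67 mm across, 20 mm high, on the bench right of the slate; a bystander. Origin at the centre of its underside.

How it is judged (in metres and radians):
At the end, for the whole second after the job is handed in: The bench block lies flat and still on the slate, with a gap of no more than 3 mm to each bar of the angle stop and its sides parallel to them within 0.04 rad (x of block in the frame of stop between -0.047 and -0.041 m and y of block in the frame of stop between 0.046 and 0.052 m and angle between the x axis of block and the x axis of stop, either way round below 0.04 rad and angle between block's own z axis and vertical below 0.03 rad and z of block in the frame of stop below 0.003 m and linear speed of block below 0.01 m/s); the robot touches nothing.
It fails at once if the bench block is lifted off the slate or tipped (z of block in the frame of stop above 0.006 m or z of block in the frame of stop below -0.006 m or angle between block's own z axis and vertical above 0.12 rad).
It fails at once if a small bystander (ring, copper strip, beeswax, cream or purple bowl) is shifted more than 15 mm (distance of any of ring, copper, wax, bowl, cup from where it was at the start of the episode above 0.015 m).
It also fails if it takes over 56 s, if anything falls off the work surface, if the arm or the gripper's body presses on something with over 40 N, if the wrist force passes 120 N, or if a joint passes its speed limit or range.

## Working session

There is one attempt and no reset: what is moved stays moved. The work goes in short steps, each a Python script; the robot and the scene stay as the last script left them, time stands still between calls to the robot, and variables do not carry over. Pictures are saved under pics/ and viewed, at most 10 in all, crops included, and the job is handed in when it is done.

```bash
ls; mkdir -p pics
python3 - <<'E'
from rig import manip, capture, calibration
import cv2
for n in ("scene","side"):
    im=capture(n); cv2.imwrite(f"pics/{n}0.png",im); print(n,calibration(n))
a=cv2.imread("pics/scene0.png")
s=manip.observe(); print(s['time'],s['position'],s['tcp_rot'],s['contact_force'])
E
```

```text
pics
scene {'fx': 543.0273053643864, 'fy': 543.0273053643864, 'cx': 284.43867804216893, 'cy': 215.9825070481712, 'rvec': array([ 1.22591656, -2.19660888,  1.02887572]), 'tvec': array([320.18930654, 339.01835145, 674.24277763])}
side {'fx': 540.7956183645757, 'fy': 540.7956183645757, 'cx': 288.9038687904012, 'cy': 221.13201786234634, 'rvec': array([ 2.14385271, -1.67264414,  0.40918406]), 'tvec': array([-107.19270133,  510.06395826,  817.36442304])}
0.1 [240.61077769 630.09002875 221.61541354] [ 1.81374364e-01  9.83413743e-01 -8.56339532e-04 -1.29124014e-04] [-0.03821162  0.58638467  0.04202026]
```

View pics/scene0.png

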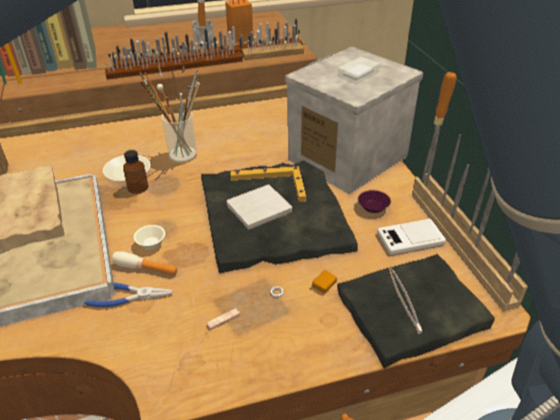

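View pics/side0.png

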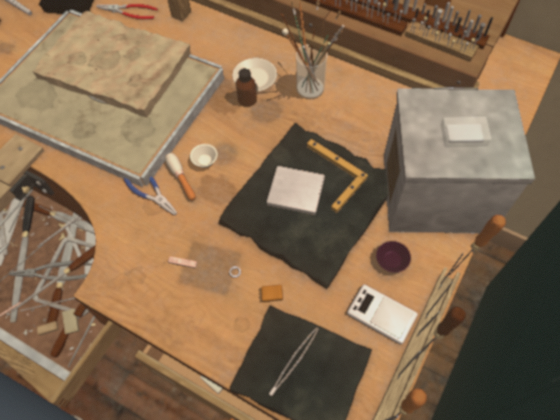

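The scene picture shows the block at (258,206) and the brass L with its corner near (298,170). In the side picture the block is at (296,189) and the L's corner is near (367,176). Next I segment both.

```bash
cat > h.py <<'E'
import numpy as np, cv2
def cal(c):
    K=np.array([[c['fx'],0,c['cx']],[0,c['fy'],c['cy']],[0,0,1.]]); R=cv2.Rodrigues(np.array(c['rvec']))[0]
    return K,R,np.array(c['tvec'])
def toplane(px,c,z):
    K,R,t=cal(c); px=np.asarray(px,float).reshape(-1,2)
    d=np.c_[px,np.ones(len(px))]@np.linalg.inv(K).T@R; o=-R.T@t
    return o+d*((z-o[2])/d[:,2])[:,None]
def proj(P,c):
    K,R,t=cal(c); q=(np.atleast_2d(P)@R.T+t)@K.T; return q[:,:2]/q[:,2:]
def tri(pas,cs):
    A=[];b=[]
    for p,c in zip(pas,cs):
        K,R,t=cal(c); d=R.T@np.linalg.inv(K)@np.array([*p,1.]); d/=np.linalg.norm(d)
        M=np.eye(3)-np.outer(d,d); A.append(M); b.append(M@(-R.T@t))
    return np.linalg.lstsq(np.vstack(A),np.hstack(b),rcond=None)[0]
E
python3 - <<'E'
import cv2,numpy as np
from h import *
from rig import calibration
out=[]
for n,(u,v) in {"scene":(215,150),"side":(250,120)}.items():
    im=cv2.imread(f"pics/{n}0.png"); c=calibration(n)
    cr=im[v:v+100,u:u+130]; out.append(cv2.resize(cr,None,fx=6,fy=6,interpolation=cv2.INTER_CUBIC)[:600 if 0 else 600])
    hsv=cv2.cvtColor(im,cv2.COLOR_BGR2HSV)
    roi=np.zeros(im.shape[:2],np.uint8); roi[v:v+100,u:u+130]=255
    br=cv2.inRange(hsv,(12,110,120),(35,255,255))&roi
    bl=cv2.inRange(hsv,(0,0,110),(179,90,255))&roi
    for nm,m,z in(("brass",br,39.7),("block",bl,37.7)):
        cs=max(cv2.findContours(m,cv2.RETR_EXTERNAL,cv2.CHAIN_APPROX_NONE)[0],key=cv2.contourArea)
        ap=cv2.approxPolyDP(cs,3,True)[:,0]
        print(n,nm,cv2.contourArea(cs)); 
        for p,w in zip(ap,toplane(ap,c,z)): print(p,w.round(1))
    p=np.array([hsv[206 if n=='scene' else 189, (258 if n=='scene' else 296)+k] for k in range(-40,41,4)]); print(p.tolist())
    cv2.imwrite(f"pics/{n}_crop.png",out[-1])
E
```

```text
scene brass 1966.0
[215 150] [858.3  29.5  39.7]
[215 173] [778.4  68.3  39.7]
[229 170] [772.6  38.5  39.7]
[231 179] [741.5  49.7  39.7]
[292 173] [693.1 -68.1  39.7]
[298 198] [614.7 -32.8  39.7]
[305 200] [602.1 -41.   39.7]
[298 166] [708.2 -92.6  39.7]
[265 171] [729.3 -24.   39.7]
[241 169] [762.5  15.3  39.7]
[281 162] [740.3 -69.9  39.7]
[293 164] [720.2 -87.6  39.7]
[287 160] [740.  -84.8  39.7]
[287 150] [ 773.7 -105.6   39.7]
scene block 1662.5
[291 205] [605.4 -10.7  37.7]
[269 184] [687.5  -9.2  37.7]
[226 201] [683.5  90.7  37.7]
[248 228] [589.6  92.7  37.7]
[286 214] [587.1  11.9  37.7]
[[33, 45, 62], [23, 57, 58], [30, 34, 52], [17, 41, 143], [19, 35, 234], [20, 38, 229], [21, 40, 225], [21, 38, 228], [19, 38, 229], [20, 39, 230], [20, 37, 228], [20, 38, 229], [19, 35, 230], [20, 35, 232], [20, 33, 232], [20, 33, 234], [20, 35, 234], [19, 31, 235], [19, 46, 234], [27, 46, 56], [27, 42, 61]]
side brass 3328.0
[250 120] [784.8 173.9  39.7]
[250 177] [645.3 133.5  39.7]
[295 122] [802.6  78.8  39.7]
[305 130] [787.   53.1  39.7]
[356 150] [761.9 -61.6  39.7]
[373 167] [ 728.6 -103.2   39.7]
[379 167] [ 731.5 -115.    39.7]
[379 120] [850.7 -94.6  39.7]
side block 1923.0
[277 166] [685.4  87.7  37.7]
[267 202] [598.3  85.1  37.7]
[315 212] [599.  -11.8  37.7]
[324 175] [687.1 -10.3  37.7]
[[21, 66, 62], [20, 64, 60], [19, 58, 62], [18, 62, 62], [14, 47, 196], [14, 48, 201], [14, 47, 202], [14, 48, 203], [15, 46, 204], [13, 47, 207], [15, 47, 213], [15, 46, 217], [15, 43, 218], [16, 42, 220], [16, 44, 221], [17, 41, 222], [14, 49, 187], [23, 51, 60], [25, 50, 61], [23, 49, 63], [23, 57, 58]]
```

View pics/scene_crop.png

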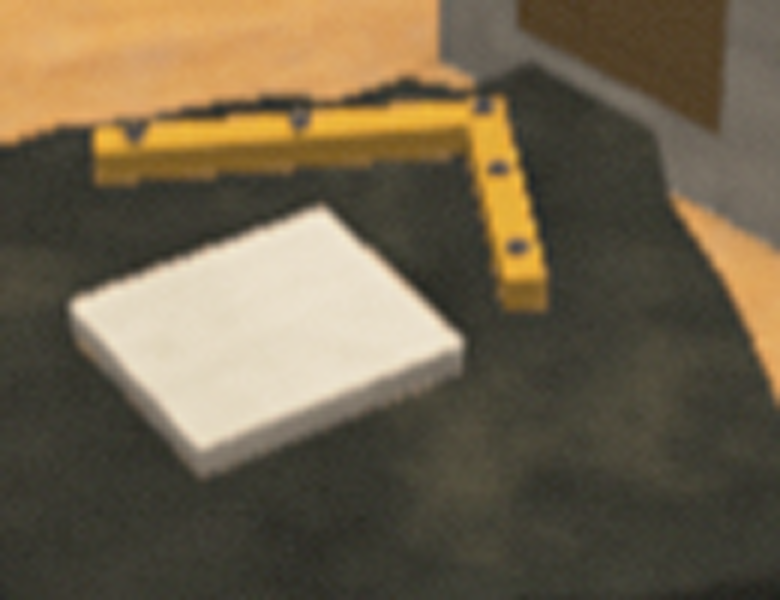

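View pics/side_crop.png

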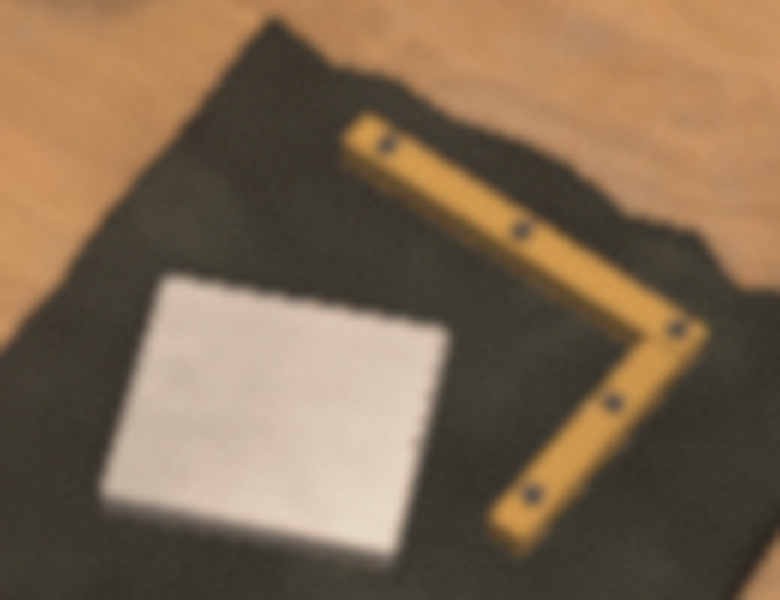

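The crops show the block's top corners, the brass inner corner and the five screws clearly. I triangulate those points.

Run:
```python
import numpy as np
from h import *
from rig import calibration, inverse_kinematics, manip
C=[calibration("scene"),calibration("side")]
off=[(215,150),(250,120)]
im=lambda p,o:(np.array(p,float)+.5)/6-.5+np.array(o)
pts={'b_farL':((70,303),(163,275)),'b_farR':((322,206),(449,328)),'b_nearR':((463,346),(392,548)),'b_nearL':((203,452),(102,493)),
's1':((134,129),(388,146)),'s2':((299,120),(521,230)),'s3':((484,104),(677,329)),'s4':((498,168),(613,402)),'s5':((517,246),(532,494)),
'in':((470,128),(640,340)),'out':((505,97),(708,330)),'Lend_in':((95,155),(343,137)),'Send_in':((500,283),(490,520))}
W={}
for k,(a,b) in pts.items():
    p=[im(a,off[0]),im(b,off[1])]; z=37.7 if k[0]=='b' else 39.7
    w=tri(p,C); g=[toplane(p[i],C[i],z)[0,:2] for i in (0,1)]; W[k]=(g[0]+g[1])/2
    print(k,w.round(1),g[0].round(1),g[1].round(1))
def fit(M,P):
    M=np.array(M,float);P=np.array(P); m,p=M.mean(0),P.mean(0); U,S,V=np.linalg.svd((M-m).T@(P-p)); R=(U@V).T
    return p-R@m,np.arctan2(R[1,0],R[0,0]),np.linalg.norm((M-m)@R.T+p-P,axis=1)
bo,byaw,r=fit([(44,49),(44,-49),(-44,-49),(-44,49)],[W[k] for k in('b_farL','b_farR','b_nearR','b_nearL')]);print('block',bo,byaw,r)
so,sy,r=fit([(0,0),(14,-14),(0,130),(-90,0),(7,-7)],[W[k] for k in('in','out','Lend_in','Send_in','s3')]);print('stop',so,sy,r)
R=np.array([[np.cos(sy),-np.sin(sy)],[np.sin(sy),np.cos(sy)]])
for k in W: print(k,((W[k]-so)@R).round(1))
print('block in stop',(bo-so)@R,byaw-sy)
```

```text
b_farL [686.9  88.6  37. ] [685.8  88.9] [686.7  88.6]
b_farR [691.6 -10.2  34.6] [688.5  -8.1] [689.  -10.8]
b_nearR [603.3 -10.9  33.7] [598.7  -8.3] [601.4 -11.1]
b_nearL [600.   86.5  35. ] [596.8  87.9] [598.6  86.1]
s1 [757.   26.6  40.7] [760.3  26.2] [756.3  25.9]
s2 [733.8 -25.8  39.4] [734.5 -25.5] [732.7 -26.3]
s3 [706.  -85.1  40.7] [708.4 -85.8] [705.8 -85.6]
s4 [673.4 -69.9  38.8] [673.2 -69.2] [672.2 -70.2]
s5 [631.9 -50.9  39.3] [632.2 -50.5] [631.  -51.3]
in [699.  -74.2  39.1] [698.5 -73.8] [698.4 -74.3]
out [709.2 -95.6  38.4] [708.2 -94.5] [707.9 -95.8]
Lend_in [759.2  42.5  35.5] [753.5  44.9] [756.3  42. ]
Send_in [622.6 -39.   34.2] [618.2 -34.8] [618.1 -40. ]
block [643.20249136  39.15774084] 0.01887152121192984 [0.21718737 0.77576801 0.97151892 0.64640725]
stop [700.86051289 -75.32535092] -0.4272595518545789 [2.69304284 1.27165832 0.5053896  0.98106174 2.96795128]
b_farL [-81.3 143.3]
b_farR [-38.3  55. ]
b_nearR [-119.   18.]
b_nearL [-161.1  105. ]
s1 [ 10.3 116. ]
s2 [ 9.3 58.5]
s3 [10.  -6.9]
s4 [-28.   -6.6]
s5 [-73.1  -6.5]
in [-2.7  0.2]
out [ 14.7 -15.1]
Lend_in [ -0.  130.5]
Send_in [-91.    0.2]
block in stop [-99.91414428  80.29937434] 0.4461310730665088
```

Measurements agree with the brief: the block is at (-100, 80) mm in the stop frame, turned +0.45 rad, and the sizes and heights fit. Next I check IK and go behind the block's near face.

```bash
cat >> h.py <<'E'
SO=np.array([702.,-76.]); SY=-0.427
def rot(a): return np.array([[np.cos(a),-np.sin(a)],[np.sin(a),np.cos(a)]])
def q(psi): return [-np.sin(psi/2),np.cos(psi/2),0.,0.]
def s2w(x,y): return SO+rot(SY)@np.array([x,y])
def w2s(p): return rot(SY).T@(np.array(p[:2])-SO)
def sf(f): return rot(SY).T@np.array(f[:2])
BO=np.array([643.2,39.2]); BY=0.0189
E
python3 - <<'E'
from h import *
from rig import manip, inverse_kinematics as ik
import time
h=BO+rot(BY)@np.array([-72,0])
f=BO+rot(BY)@np.array([-53.5,0])
for p,ps in ((h,BY),(s2w(-97.5,80),SY),(s2w(-44,145),SY+np.pi/2),(s2w(-44,145),SY-np.pi/2),(s2w(-44,108),SY+np.pi/2)):
    for z in (150,30): 
        r=ik([*p,z],q(ps)); print(p.round(0),z,None if r is None else np.round(r,2))
manip.gripper_to(62)
manip.goto([*h,150],q(BY)); s=manip.observe(); print(s['time'],s['position'],s['contact_force'])
manip.move_linear([*h,30.5],speed=100); s=manip.observe(); print(s['time'],s['position'],s['contact_force'],s['gripper_width'])
from rig import capture
cv2.imwrite('pics/s1.png',cv2.resize(capture('scene')[110:260,150:350],None,fx=4,fy=4))
E
```

```text
[571.  38.] 150 [-0.34  0.38  0.25  1.87 -0.12  0.9   1.56]
[571.  38.] 30 [-0.23  0.54  0.12  1.95 -0.1   0.66  1.54]
[646.  37.] 150 [-0.35  0.5   0.31  1.69 -0.18  0.98  1.18]
[646.  37.] 30 [-0.27  0.64  0.2   1.77 -0.18  0.75  1.17]
[722.  74.] 150 [-0.1   0.61 -0.1   1.47  0.06  1.07  2.51]
[722.  74.] 30 [-0.05  0.74 -0.17  1.54  0.15  0.87  2.44]
[722.  74.] 150 [-0.54  0.68  0.62  1.5  -0.42  1.1  -0.27]
[722.  74.] 30 [-0.51  0.8   0.57  1.57 -0.51  0.92 -0.2 ]
[707.  41.] 150 [-0.07  0.58 -0.07  1.52  0.04  1.04  2.56]
[707.  41.] 30 [-0.02  0.72 -0.15  1.59  0.13  0.85  2.49]
3.2667 [571.33754016  39.0568703  150.0510165 ] [ 0.04131024 -0.36248472 -0.30149875]
4.6083 [571.81394783  37.87510027  31.17144783] [0.50590655 0.25139541 1.12915459] 61.90122479380003
```

View pics/s1.png

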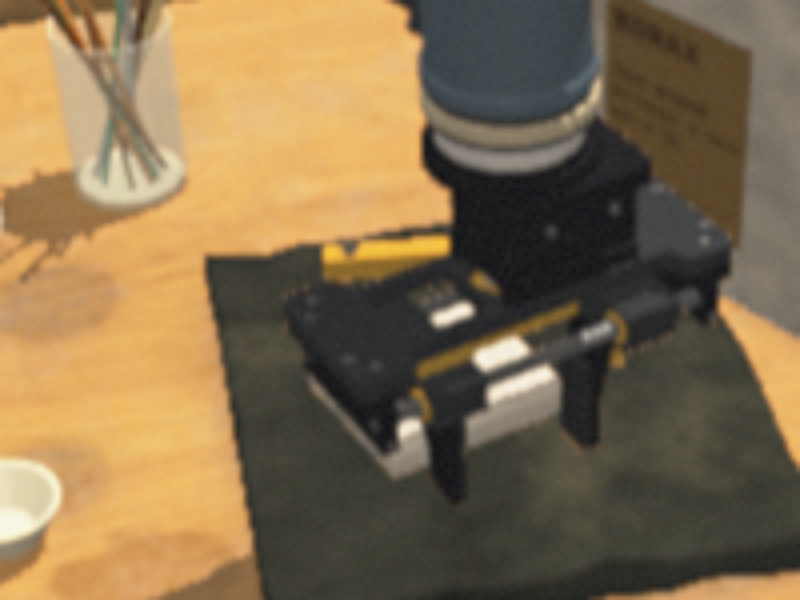

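The hand is behind the block with both fingertips facing its near side, at (450,480) and (585,430). I push forward and turn the block in step.

```bash
cat >> h.py <<'E'
def log(m,t=''):
    s=m.observe(); print(t,round(s['time'],2),'stop xy',w2s(s['position']).round(1),'z',round(s['position'][2],1),'F(stop)',sf(s['contact_force']).round(1),round(s['contact_force'][2],1)); return s
E
python3 - <<'E'
from h import *
from rig import manip
manip.move_linear([*(BO+rot(BY)@np.array([-54,0])),30.5],q(BY),speed=60); log(manip,'contact')
a=np.r_[w2s(BO),BY-SY]; b=np.array([-52.,77,0])
for k in range(1,7):
    x=a+(b-a)*k/6; ps=SY+x[2]
    p=s2w(*(x[:2]+rot(x[2])@np.array([-53.5,0])))
    manip.move_linear([*p,30.5],q(ps),speed=50); log(manip)
for x in (-103,-101):
    manip.move_linear([*s2w(x,77),30.5],q(SY),speed=30); s=log(manip)
    if sf(s['contact_force'])[0]<-14: break
E
```

```text
contact 5.11 stop xy [-149.2   57.5] z 30.5 F(stop) [-0.2 -0.6] -0.0
 5.42 stop xy [-143.5   60.7] z 30.2 F(stop) [-2.2 -0.5] -0.6
 5.72 stop xy [-136.1   63.7] z 30.4 F(stop) [-0.7  1. ] -1.4
 6.03 stop xy [-128.6   66.9] z 30.5 F(stop) [-1.2  1.3] -1.7
 6.34 stop xy [-121.    70.2] z 30.5 F(stop) [-2.6  1.1] -0.2
 6.66 stop xy [-113.2   73.5] z 30.5 F(stop) [-1.   0.4] -0.5
 6.98 stop xy [-105.3   77. ] z 30.5 F(stop) [-1.5  1.5] -0.7
 7.23 stop xy [-103.8   76.8] z 30.5 F(stop) [-4.1 -0.4] 2.0
 7.48 stop xy [-101.5   76.8] z 30.5 F(stop) [-5.1  1.2] 0.6
```

Run:
```python
from h import *
from rig import manip
for x in np.arange(-100,-88,1.):
    manip.move_linear([*s2w(x,77),30.5],q(SY),speed=20); s=log(manip)
    if sf(s['contact_force'])[0]<-15: break
```

```text
7.73 stop xy [-100.5   76.8] z 30.4 F(stop) [-4.3 -0.3] 3.1
 7.98 stop xy [-99.9  76.9] z 30.5 F(stop) [-5.9 -0.6] 3.0
 8.23 stop xy [-99.9  76.8] z 30.4 F(stop) [-9.   0.1] 5.2
 8.48 stop xy [-99.8  76.8] z 30.4 F(stop) [-10.4  -0.2] 6.3
 8.73 stop xy [-99.8  76.8] z 30.4 F(stop) [-11.8  -0.7] 8.6
 8.98 stop xy [-99.8  76.9] z 30.3 F(stop) [-13.3   0. ] 9.5
 9.23 stop xy [-99.8  76.9] z 30.3 F(stop) [-16.7  -1. ] 12.7
```

The block met the long bar: force climbs while the hand stands still. I back off, move round to the +y side, and look.

Run:
```python
from h import *
from rig import manip,capture
manip.move_linear([*s2w(-115,77),30.5],speed=80)
manip.move_linear([*s2w(-115,77),90],speed=120)
manip.gripper_to(30)
manip.goto([*s2w(-52,165),130],q(SY-np.pi/2)); log(manip)
a=capture('side')[100:250,230:430]; b=capture('scene')[110:260,180:380]
cv2.imwrite('pics/s2.png',np.vstack([cv2.resize(i,(400*1,300),interpolation=cv2.INTER_CUBIC) for i in(a,b)]))
```

```text
12.4 stop xy [-52.2 164.5] z 129.8 F(stop) [-0.5 -0.3] 0.4
```

View pics/s2.png

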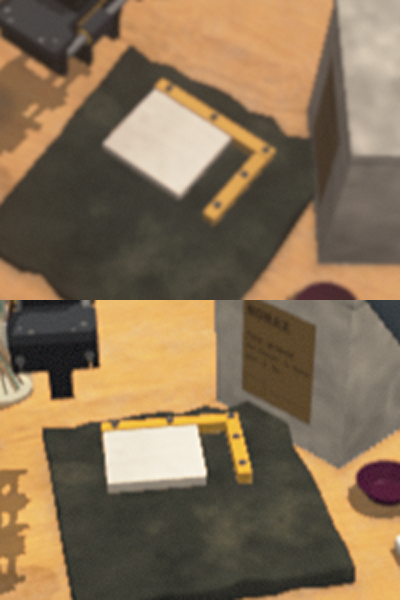

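The block is flush with the long bar and aligned, with about 30 mm left to the short bar. Now I push it along -y.

Run:
```python
from h import *
from rig import manip
Q=q(SY-np.pi/2)
manip.goto([*s2w(-47,153),90],Q)
manip.move_linear([*s2w(-47,153),30.5],speed=80); log(manip)
manip.move_linear([*s2w(-47,118),30.5],speed=40); log(manip)
for y in np.arange(116,92,-1.):
    manip.move_linear([*s2w(-47,y),30.5],speed=20); s=log(manip)
    if sf(s['contact_force'])[1]>16: break
```

```text
13.68 stop xy [-46.5 153. ] z 30.9 F(stop) [-0.1 -0.3] 0.2
 14.71 stop xy [-46.9 117.7] z 30.7 F(stop) [-0.3  2.1] 0.9
 14.96 stop xy [-47.  116.7] z 30.6 F(stop) [0.1 4.4] 1.3
 15.21 stop xy [-47.  115.8] z 30.7 F(stop) [-1.   5.6] 1.6
 15.46 stop xy [-47.  114.8] z 30.6 F(stop) [-0.4  5.5] 1.7
 15.71 stop xy [-47.  113.7] z 30.6 F(stop) [-0.7  5.4] 1.1
 15.96 stop xy [-47.  112.7] z 30.7 F(stop) [-0.   3.8] 2.6
 16.21 stop xy [-47.  111.7] z 30.6 F(stop) [-0.7  4.9] 2.5
 16.46 stop xy [-47.  110.6] z 30.6 F(stop) [-0.9  5.1] 2.8
 16.71 stop xy [-47. 110.] z 30.6 F(stop) [-0.2  6. ] 1.9
 16.96 stop xy [-47.  109.9] z 30.7 F(stop) [0.5 6.8] 0.8
 17.21 stop xy [-47.  109.9] z 30.7 F(stop) [-0.  8.] 0.9
 17.46 stop xy [-47.  109.9] z 30.7 F(stop) [ 0.6 10.2] 1.8
 17.71 stop xy [-47.  109.8] z 30.7 F(stop) [ 1.1 11. ] 0.4
 17.96 stop xy [-47.  109.8] z 30.7 F(stop) [ 1.3 12.1] -0.3
 18.21 stop xy [-47.  109.7] z 30.8 F(stop) [ 1.7 13.6] -1.5
 18.46 stop xy [-47.  109.7] z 30.8 F(stop) [ 2.6 15.1] -0.7
 18.71 stop xy [-47.  109.7] z 30.8 F(stop) [ 2.2 15.3] -1.0
 18.96 stop xy [-47.  109.7] z 30.9 F(stop) [ 2.1 17.2] -1.8
```

It met the short bar too. I back off and press once more against the long bar, then look.

Run:
```python
from h import *
from rig import manip,capture
manip.move_linear([*s2w(-47,125),30.5],speed=60)
manip.move_linear([*s2w(-47,125),90],speed=120)
manip.gripper_to(62)
manip.goto([*s2w(-120,50),90],q(SY))
manip.move_linear([*s2w(-120,50),30.5],speed=80); log(manip)
manip.move_linear([*s2w(-104,50),30.5],speed=40); log(manip)
for x in np.arange(-102,-88,1.):
    manip.move_linear([*s2w(x,50),30.5],speed=20); s=log(manip)
    if sf(s['contact_force'])[0]<-14: break
manip.move_linear([*s2w(-120,50),30.5],speed=60)
manip.move_linear([*s2w(-120,50),130],speed=120)
manip.goto([*s2w(-90,260),180],q(SY)); log(manip)
a=capture('side')[120:220,260:390]; b=capture('scene')[140:240,215:345]
cv2.imwrite('pics/s3.png',np.vstack([cv2.resize(i,(390,300),interpolation=cv2.INTER_CUBIC) for i in(a,b)]))
```

```text
23.15 stop xy [-119.6   50.1] z 30.8 F(stop) [-1.2 -0.4] 0.4
 23.7 stop xy [-103.9   49.9] z 30.4 F(stop) [-0.7 -0.5] -0.3
 23.95 stop xy [-102.   50.] z 30.5 F(stop) [-0.2 -0.3] 1.0
 24.2 stop xy [-101.   50.] z 30.5 F(stop) [-0.1 -0.2] -0.5
 24.45 stop xy [-100.    50.1] z 30.5 F(stop) [ 0.5 -0.3] -0.6
 24.7 stop xy [-100.   50.] z 30.4 F(stop) [-4.   0.3] 2.0
 24.95 stop xy [-99.9  50.1] z 30.3 F(stop) [-5.4 -0.5] 4.1
 25.2 stop xy [-99.9  50. ] z 30.2 F(stop) [-7.4 -0.7] 6.1
 25.45 stop xy [-99.9  50. ] z 30.1 F(stop) [-10.4  -0.9] 6.9
 25.7 stop xy [-99.8  50.1] z 30.0 F(stop) [-11.7   0.4] 8.4
 25.95 stop xy [-99.8  50. ] z 29.9 F(stop) [-13.8  -0.1] 11.6
 26.2 stop xy [-99.8  50.1] z 29.9 F(stop) [-14.7  -0.9] 11.3
 28.65 stop xy [-89.5 257.4] z 179.0 F(stop) [-0.  -0.6] 0.1
```

View pics/s3.png

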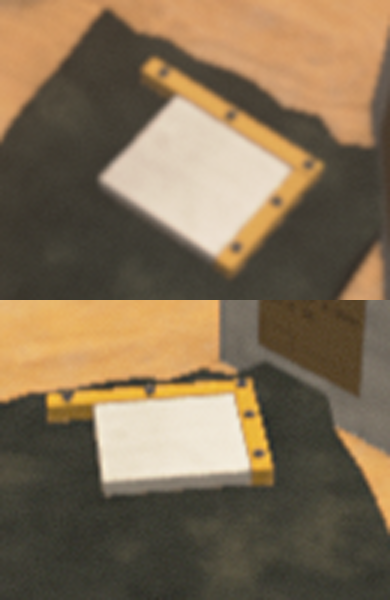

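Both views show the block snug against both bars with no dark gap, and the hand is clear. I hand in.

```bash
python3 -c "
from rig import manip
print(manip.close_job())"
```

```text
the job is handed in; nothing more can be done
None
```

I pushed the block into the stop's inner corner and handed the job in with the hand clear at about 29 s of the 56 s; both views showed no gap at either bar, and the hand-in call returned no verdict.

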